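# Free the touch probe and hold it on the red dot

### The job

The touch probe is locked into its stand by a swing clamp: turn the clamp's red bar knob clockwise, about a quarter turn, until its arm stands well clear of the probe, then draw the probe out by its black handle. Hold it upright with its sprung tip on the red dot of the brass cover, pressing lightly with about 4 newtons so that the tip is about half pressed in, and finish while still holding it there, at rest. Go gently, do not shift the brass cover, and leave everything else where it is.

Things in the scene. Friction and masses are not known exactly. Their poses are not given: they have to be found in the camera images.
- stand: Fixed probe stand on the black mat: 173 mm long along y. Blue base plate 75 mm wide, 12 mm thick, y = -95 to 22 mm. Origin on the underside, z up. At y = +50 mm an aluminium block 56 x 56 mm, top 56 mm above the origin, with an upright through bore of 20 mm in its middle that holds the probe. At y = -50 mm the post of the swing clamp.
- clamp (a joint): Swing clamp, turning about the vertical at the stand's x = 0, y = -50 mm. At 0 its steel arm (24 wide, 6 thick, 85 mm from pivot to end, 63 to 69 mm above the stand's origin) points along the stand's +y, over the probe's flange. Grows (rad) clockwise from above to a stop at 1.45, arm along the stand's +x; clear of the probe from 0.5. Starts near 0, stays where left, friction 0.1 N m.
- clamp_grip (a point): Grip point of the clamp's red bar knob, on the pivot axis, 104 mm above the stand's origin. The bar is 14 mm thick, 46 mm long and 32 mm high (86 to 118 mm above the stand's origin) and turns with the clamp; its length (this frame's y) runs along the arm, its thickness along this frame's x; z up.
- probe: Loose probe, 0.15 kg, upright in the stand's bore, tip 8 mm above the stand's underside. Origin: end of the free tip; z from tip to handle. Tip 6 mm wide, standing out 12 mm; stem 14 mm wide to z = 48 mm; flange 42 mm across, z 48 to 53 mm, resting on the block; black square handle 24 x 24 mm, z 53 to 113 mm, green end, flats along x and y (as the stand's). Rises 48 mm to leave the bore.
- plunger (a joint): How far the probe's sprung tip is pressed in, m: 0 free, 0.010 fully in. The spring pushes with 1 N as it starts to move and 0.6 N more for each mm: 4 N at 5 mm, 7 N when fully in.
- tip (a point): The end of the probe's sprung tip (moves with the tip).
- brass_cover: Loose brass cover to be probed, 0.7 kg, a block 84 x 56 x 22 mm lying flat on the mat; origin at the centre of its underside, z up. A boss 30 mm across rises to 33 mm above the underside at x = -20 mm; the red dot is on the flat top at x = +17 mm.
- spot (a point): Centre of the red dot (12 mm across, in a white ring 18 mm across) on the level top of the brass cover, 22 mm above its underside; z up.
- steel_cover: Pale grey metal cover with a blue dot, same shape and frame as the brass one. Leave alone.
- green_cover: Green painted cover with a yellow dot, same shape and frame as the brass one. Leave alone.
- screwdriver: Orange screwdriver 190 mm long lying on the mat; leave alone.
- bushing: Brass bushing 40 mm across, 25 mm high, origin under its centre; leave alone.
- jar: Jar 60 mm across, 80 mm high, origin under its centre; leave alone.
- mug: Blue mug 80 mm across, 90 mm high, origin under its centre; leave alone.
Things that resemble listed ones, but are neither listed nor needed, are in the scene too. Leave any purple look-alike of the probe alone. Leave any turquoise look-alike of the stand alone.

How it is judged:
On the way, in this order (a step that is already met when the one before it is completed fails the run):
1. the clamp is turned clear of the probe (more than 0.8 rad) (value of joint clamp above 0.8 rad), for 0.2 s.
2. the probe is drawn out of its stand in the fingers (z of tip in the frame of stand above 0.058 m and contact force between the fingers and probe above 2 N), for 0.2 s.
At the end, for the whole second after the job is handed in: Clamp over 0.8 rad open; probe in the fingers, still, clear of its stand, upright within 7 degrees, tip within 5 mm of the red dot's centre, 1.5 to 8.5 mm in, pressing the brass cover with 2 to 6 N; brass cover flat, moved under 15 mm, other covers under 20 mm, other things under 30 mm (value of joint clamp above 0.8 rad and horizontal distance between tip and spot below 0.005 m and angle between probe's own z axis and vertical below 0.12 rad and height (world z) of tip below 0.035 m and z of probe in the frame of spot below 0 m and contact force between plunger and brass_cover between 2 and 6 N and value of joint plunger between 0.0015 and 0.0085 m and contact force between the fingers and probe above 2 N and contact force between probe and stand below 0.2 N and linear speed of probe below 0.01 m/s and distance of brass_cover from where it was at the start of the episode below 0.015 m and angle between brass_cover's own z axis and vertical below 0.05 rad and distance of each of steel_cover, green_cover from where it was at the start of the episode below 0.02 m and distance of each of screwdriver, bushing, jar, mug from where it was at the start of the episode below 0.03 m); the arm keeps its last pose, push and grip.
It fails at once if the brass cover is pushed hard (over 20 N) with the probe (contact force between probe and brass_cover above 20 N).
It fails at once if a cover is shifted more than 20 mm (distance of any of brass_cover, steel_cover, green_cover from where it was at the start of the episode above 0.02 m).
It fails at once if a bystander is shifted more than 30 mm (distance of any of screwdriver, bushing, jar, mug from where it was at the start of the episode above 0.03 m).
It also fails if it takes over 59 s, if anything falls off the work surface, if the arm or the gripper's body presses on something with over 40 N, if the wrist force passes 120 N, or if a joint passes its speed limit or range.

### The arm

A 7-joint arm with a two-finger parallel gripper is mounted at the origin on the work surface. World frame = base frame: x ahead of the robot, y to its left, z up, the work surface at z = 0. Lengths are in m, angles in rad, forces in N, time in s.
With the tool pointing down it reaches from about 0.4 to 0.875 m from the base axis. Payload 6.5 kg.
Tool frame: the origin (TCP) lies at the very end of the fingers, on their centre line; the grasp point (between the pads) lies 19 mm behind it (bot.pinch_z is the distance from the TCP to the grasp point, in m); z points along the fingers, y is the line along which they close (so a half turn about z gives the same grasp; the last joint's range is limited). The gripper opens to 85 mm and grips with 20 to 120 N. Pads are 22 mm wide; open, the fingers measure 114 mm over their backs; the gripper's body (76 mm by 85 mm) begins 54 mm behind the grasp point. The pads swing forward as they close: fully open they stand 13 mm farther back than shut.
Start: joints at [-1.212, 0.536, -0.004, 1.538, 0.003, 1.067, -0.071], TCP at [0.268, 0.592, 0.206] pointing down, gripper open.
Joint ranges: [-2.7, 2.7], [-0.37, 2.16], [-1.27, 1.26], [0.24, 2.4], [-1.31, 4.45], [0.19, 1.91], [-2.76, 2.76]. Speed limits (rad/s): [2.39, 2.39, 3.14, 3.14, 3.14, 3.14, 3.14].

### API

Orientations are given as a rotation vector (axis times angle).
In Python, from station import bot gives the robot as it stands. Calls block until the motion is done:
- bot.move_pose(position, orientation): joint-space move of the TCP to a pose.
- bot.move_linear(position, frame=None, max_speed=0.15): straight line of the TCP; frame=None keeps the orientation; max_speed is the mean speed in m/s.
- bot.move_joints(angles): joint-space move.
- bot.open_gripper() and bot.gripper_close(effort=None): open the fingers fully, or close them until they stop; effort is the grip in N (None keeps the last).
- bot.hold(seconds).
- bot.inverse_kinematics(position, orientation): joint angles nearest the present ones, or None.
- bot.get_state(): the state.
- bot.get_image(name): name is "scene" or "side" or "wrist"; returns (picture, depth): 480x640x3 uint8, red, green, blue; 480x640 float32, m along the optical axis (not along the pixel's ray), 0 where there is no reading.
- bot.camera_model(name): a dict with "K" (3x3 intrinsics, pixels), "dist_coeffs" ([k1, k2, p1, p2, k3] as OpenCV has them; the pictures are not rectified), "R" (3x3) and "t" (3): a world point X has camera coordinates R X + t. Camera axes: x right, y down, z forward; pixel columns grow to the right and rows downward; lengths in m; the calibration is good to about 2 mm. A picture is of the moment at which its call begins: read the wrist's pose just before it. camera_model takes no time and is no camera call; for the wrist camera it gives the pose at the moment of the call.
A pose or a line that the arm cannot do raises bot.Unreachable and nothing moves.
- bot.sign_off(): hands the job in; it is judged then, once.
Trained networks look in the newest picture that a camera, given by its name, has taken for a name from the list of things; names that differ only in an ending like _2 or _b are one class to them, and where a whole thing is asked for, a point or a joint stands for the part that bears it (a point fixed in the world has none). Each returns a list of dicts, best first, with "confidence" (0 to 1); they miss things now and then, are a little off and sometimes report something else, mostly with a low value. They report only what shows in the picture. A call takes as long as a camera call. They do not tell look-alikes from the thing itself.
- bot.silhouettes(target, camera): "pixels" (480x640 bool, what is visible of it) and "bbox" ([left, top, right, bottom] in pixels, round what is visible of it).
The state is a dict: "time": time; "qpos": joint angles; "joint_velocities": joint speeds; "joint_torque": joint torques, N m; "tool_pos": TCP position; "tool_rot": TCP orientation; "wrist_force": force on the tool from outside, world axes, zero at the start; "ft_torque": the same for the moment, N m; "width": finger opening in m; "grasp_force": force on a finger pad.
Only numpy, scipy, OpenCV 4.12 (cv2) and the standard library are available. Lean on these libraries where they do the work, as an engineer would, in place of code of your own. Each camera call takes 0.05 s, during which the arm holds its last target. There are 200 camera calls.

## Working session

There is one attempt and no reset: what is moved stays moved. The work goes in short steps, each a Python script; the robot and the scene stay as the last script left them, time stands still between calls to the robot, and variables do not carry over. Pictures are saved under pics/ and viewed, at most 10 in all, crops included, and the job is handed in when it is done.

```bash
ls; mkdir -p pics; cat > h.py <<'E'
from station import bot
import numpy as np, cv2
from scipy.spatial.transform import Rotation as Ro
def snap(n,f=None):
    m=bot.camera_model(n); im,d=bot.get_image(n)
    if f: cv2.imwrite('pics/'+f,im[:,:,::-1])
    return m,im,d
def world(m,d):
    "HxWx3 world points, nan where no depth"
    K=np.array(m['K']);R=np.array(m['R']);t=np.array(m['t'])
    v,u=np.mgrid[0:480,0:640]
    n=cv2.undistortPoints(np.stack([u,v],-1).reshape(-1,1,2).astype(float),K,np.array(m['dist_coeffs'])).reshape(480,640,2)
    z=np.where(d>0,d,np.nan)
    return (np.dstack([n[...,0]*z,n[...,1]*z,z])-t)@R
def down(yaw):
    "tool z down, tool y axis at angle yaw in world xy"
    y=np.array([np.cos(yaw),np.sin(yaw),0]);z=np.array([0,0,-1.]);x=np.cross(y,z)
    return Ro.from_matrix(np.stack([x,y,z],1)).as_rotvec()
E
python3 - <<'E'
from h import *
for c in ['scene','side']:
    m,im,d=snap(c,c+'0.png'); P=world(m,d)
    print(c,'cam at',-np.array(m['R']).T@m['t'])
    for o in ['stand','clamp','probe','brass_cover','steel_cover','green_cover','mug','jar','bushing','screwdriver']:
        for s in bot.silhouettes(o,c):
            p=P[s['pixels']]; p=p[~np.isnan(p[:,0])]
            print(o,round(s['confidence'],2),s['bbox'],np.round(np.median(p,0),3) if len(p) else '',np.round(np.percentile(p,[2,98],axis=0),3).tolist() if len(p) else '')
print(bot.get_state()['time'])
E
```

```text
pics
scene cam at [1.13645919 0.32832633 0.99539008]
stand 0.64 [371.6, 276.0, 449.7, 352.4] [0.525 0.175 0.029] [[0.474, 0.103, 0.003], [0.556, 0.27, 0.12]]
stand 0.58 [497.3, 232.0, 573.8, 292.9] [0.212 0.375 0.026] [[0.168, 0.297, 0.0], [0.24, 0.461, 0.116]]
clamp 0.81 [520.2, 225.7, 559.7, 263.7] [0.209 0.35  0.073] [[0.191, 0.317, 0.061], [0.216, 0.417, 0.119]]
clamp 0.59 [389.2, 275.1, 427.4, 324.8] [0.519 0.162 0.073] [[0.505, 0.125, 0.066], [0.542, 0.222, 0.121]]
probe 0.87 [424.5, 303.3, 445.8, 335.0] [0.536 0.243 0.091] [[0.513, 0.226, 0.057], [0.544, 0.26, 0.125]]
probe 0.67 [461.0, 332.6, 492.6, 363.9] [0.543 0.343 0.077] [[0.457, 0.325, 0.0], [0.552, 0.362, 0.117]]
probe 0.55 [215.3, 275.8, 230.0, 294.8] [ 0.676 -0.222  0.022] [[0.657, -0.24, 0.002], [0.693, -0.205, 0.031]]
brass_cover 0.72 [241.5, 216.2, 266.0, 248.8] [ 0.519 -0.262  0.024] [[0.474, -0.303, 0.007], [0.555, -0.225, 0.038]]
steel_cover 0.94 [314.4, 242.1, 336.6, 273.6] [ 0.478 -0.069  0.024] [[0.434, -0.107, 0.009], [0.516, -0.033, 0.037]]
green_cover 0.94 [269.2, 279.4, 305.2, 320.0] [ 0.631 -0.072  0.02
[... 1729 characters left out ...]
0.003], [0.51, -0.038, 0.038]]
green_cover 0.8 [355.2, 226.2, 389.9, 248.9] [ 0.616 -0.088  0.023] [[0.581, -0.107, 0.002], [0.661, -0.053, 0.037]]
mug 0.57 [453.6, 307.4, 491.9, 355.9] [ 0.574 -0.519  0.054] [[0.537, -0.558, 0.001], [0.646, -0.481, 0.091]]
mug 0.48 [277.3, 167.4, 293.0, 187.1] [0.517 0.234 0.09 ] [[0.505, 0.222, 0.06], [0.535, 0.256, 0.127]]
jar 0.71 [440.6, 254.8, 469.0, 286.9] [ 0.681 -0.357  0.057] [[0.665, -0.376, 0.006], [0.716, -0.324, 0.085]]
bushing 0.66 [414.8, 247.0, 428.5, 265.7] [ 0.67  -0.228  0.021] [[0.652, -0.245, -0.0], [0.69, -0.209, 0.031]]
screwdriver 0.7 [362.9, 181.0, 389.8, 200.7] [0.762 0.073 0.022] [[0.716, 0.061, -0.002], [0.809, 0.111, 0.031]]
1.1
```

View pics/scene0.png

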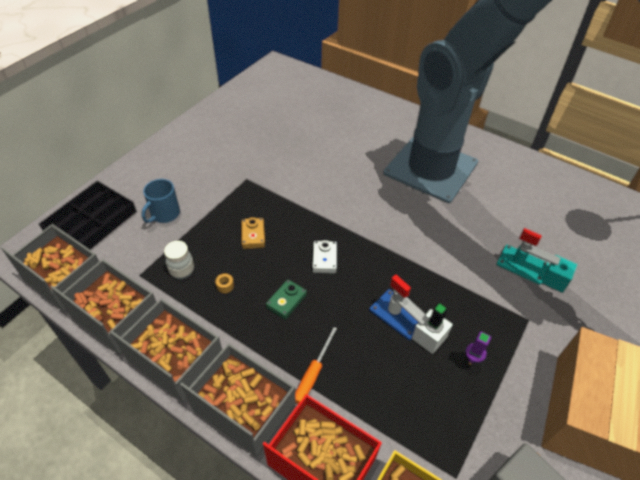

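View pics/side0.png

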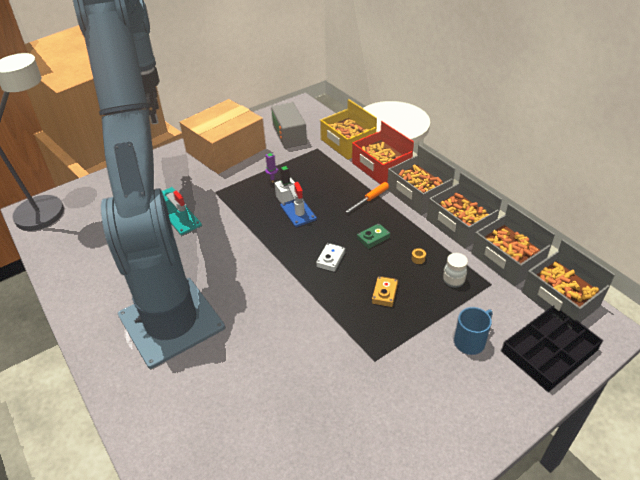

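The blue stand with the red knob is at about (410,315) in the scene picture. The purple probe (477,350) and turquoise stand (537,260) are the look-alikes. The brass cover with its red dot is at (254,233). Next I'll look from above the stand.

```bash
python3 - <<'E'
from h import *
bot.move_pose([0.515,0.16,0.33],down(0.0))
m,im,d=snap('wrist','w1.png'); P=world(m,d); np.save('P1.npy',P)
print('cam at',-np.array(m['R']).T@m['t'],bot.get_state()['tool_pos'],bot.get_state()['time'],bot.get_state()['qpos'])
for o in ['stand','clamp','clamp_grip','probe']:
    for s in bot.silhouettes(o,'wrist'):
        p=P[s['pixels']]; p=p[~np.isnan(p[:,0])]
        print(o,round(s['confidence'],2),s['bbox'],np.round(np.percentile(p,[2,50,98],axis=0),3).tolist())
hsv=cv2.cvtColor(im,cv2.COLOR_RGB2HSV)
def fit(name,mask,zlo,zhi):
    k=mask&(P[...,2]>zlo)&(P[...,2]<zhi)
    n,l,st,c=cv2.connectedComponentsWithStats(k.astype(np.uint8))
    for i in range(1,n):
        if st[i,4]<60: continue
        p=P[l==i]; r=cv2.minAreaRect((p[:,:2]*1000).astype(np.float32))
        print(name,st[i].tolist(),np.round(p.mean(0),4),r)
H,S,V=hsv[...,0],hsv[...,1],hsv[...,2]
fit('redtop',((H<8)|(H>172))&(S>130),.112,.13)
fit('greentop',(H>45)&(H<85)&(S>100),.11,.14)
fit('blocktop',(S<70),.05,.062)
fit('armtop',(S<90),.064,.078)
E
```

```text
cam at [0.51381766 0.23674299 0.49728109] [0.5145496  0.16161362 0.32951741] 3.0083 [-0.74323196  0.24113853  0.43458326  1.69687238 -0.10716401  1.22784489
 -0.28053453]
stand 0.87 [0.0, 0.0, 121.7, 95.8] [[0.173, 0.296, 0.006], [0.209, 0.341, 0.013], [0.24, 0.395, 0.119]]
stand 0.59 [290.1, 106.4, 356.3, 236.5] [[0.473, 0.105, 0.013], [0.513, 0.18, 0.057], [0.551, 0.27, 0.122]]
clamp 0.87 [0.0, 0.0, 62.1, 59.9] [[0.195, 0.316, 0.065], [0.208, 0.342, 0.097], [0.214, 0.376, 0.119]]
clamp 0.74 [263.1, 306.2, 320.5, 359.5] [[0.427, -0.107, 0.003], [0.471, -0.066, 0.025], [0.513, -0.03, 0.037]]
clamp_grip 0.96 [0.7, 0.0, 64.4, 61.6] [[0.19, 0.316, 0.057], [0.208, 0.342, 0.096], [0.214, 0.377, 0.119]]
clamp_grip 0.76 [303.4, 143.7, 346.9, 236.1] [[0.499, 0.127, 0.07], [0.517, 0.176, 0.073], [0.54, 0.225, 0.122]]
probe 0.83 [317.9, 9.1, 351.5, 61.6] [[0.513, 0.327, 0.054], [0.531, 0.339, 0.108], [0.551, 0.356, 0.118]]
probe 0.58 [313.0, 116.2, 346.4, 148.3] [[0.505, 0.227, 0.062], [0.522, 0.244, 0.123], [0.542, 0.263, 0.126]]
redtop [0, 2, 25, 53, 822] [0.2051 0.3368 0.117 ] ((203.7634429
[... 2839 characters left out ...]
41211), (87.63557434082031, 17.216989517211914), 76.6828384399414)
armtop [592, 372, 17, 7, 72] [ 0.9357 -0.1066  0.0713] ((935.4136962890625, -106.59294128417969), (2.2715580463409424, 18.792320251464844), 86.89730072021484)
armtop [500, 427, 12, 34, 186] [ 0.8149 -0.2385  0.071 ] ((813.913818359375, -238.30328369140625), (64.60324096679688, 4.987494468688965), 89.91419982910156)
armtop [511, 451, 31, 11, 223] [ 0.8532 -0.2669  0.0713] ((851.520751953125, -266.7846374511719), (4.934558391571045, 52.574466705322266), 89.08094787597656)
armtop [495, 465, 55, 15, 425] [ 0.8482 -0.2982  0.0713] ((850.067626953125, -297.1222839355469), (85.86021423339844, 30.372194290161133), 19.672216415405273)
```

View pics/w1.png

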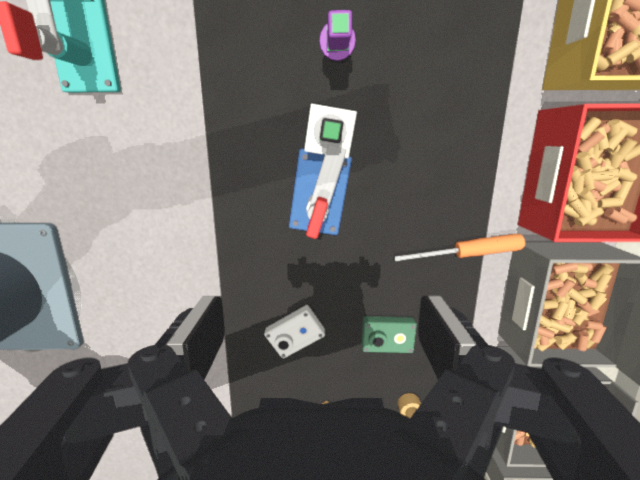

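The wrist picture shows the knob at (318,218), the arm over the block and the green handle end at (331,130). The fits agree: knob to probe is 100.5 mm, the stand's y axis is at 81.1°, and the clamp is at about 0.15 rad. I'll grip the knob and turn it.

```bash
python3 - <<'E'
from h import *
c=np.array([0.5085,0.145]); y0=-0.307; z=0.107-bot.pinch_z
for yy in (y0,y0-1.12):
    q=bot.inverse_kinematics([*c,z],down(yy)); print(None if q is None else np.round(q,2))
bot.move_pose([*c,z+0.09],down(y0))
bot.move_linear([*c,z],max_speed=0.08)
print('down',bot.get_state()['wrist_force'])
bot.gripper_close(30)
s=bot.get_state(); print('w',s['width'],s['grasp_force'],s['wrist_force'],s['time'])
for k in range(1,8):
    bot.move_linear([*c,z],down(y0-0.16*k))
    s=bot.get_state(); print(k,np.round(s['wrist_force'],1),np.round(s['ft_torque'],2),np.round(s['tool_pos'],4),round(s['time'],1))
    if abs(s['ft_torque'][2])>1.0: break
bot.open_gripper()
bot.move_linear([*c,z+0.1],max_speed=0.15)
bot.move_pose([0.5238,0.2443-0.03,0.33],down(-0.155))
m,im,d=snap('wrist','w2.png'); P=world(m,d)
H,S,V=cv2.split(cv2.cvtColor(im,cv2.COLOR_RGB2HSV))
for name,mask,lo,hi in (('red',((H<8)|(H>172))&(S>130),.11,.13),('green',(H>45)&(H<85)&(S>100),.115,.135),('block',S<70,.05,.063)):
    k=mask&(P[...,2]>lo)&(P[...,2]<hi)&(P[...,0]>.4)&(P[...,0]<.65)&(P[...,1]<.3)&(P[...,1]>.08)
    n,l,st,_=cv2.connectedComponentsWithStats(k.astype(np.uint8))
    i=1+np.argmax(st[1:,4]); p=P[l==i]
    print(name,st[i],p.mean(0).round(4),cv2.minAreaRect((p[:,:2]*1000).astype(np.float32)))
print(bot.get_state()['time'],np.round(bot.get_state()['qpos'],2))
E
```

```text
[-0.66  0.53  0.39  1.97 -0.3   0.7  -0.4 ]
[-0.79  0.56  0.55  1.97 -0.43  0.73 -1.4 ]
down [ 0.17359491  0.70661057 -0.2557455 ]
w 0.012925985003861206 33.82044553756714 [ 2.93205951 -1.28081591 -1.25079863] 5.7917
1 [ 5.1 -1.6  0. ] [-0.43 -1.05 -0.1 ] [0.5096 0.1447 0.0886] 6.1
2 [ 5.4 -2.2 -0.3] [-0.41 -1.13 -0.14] [0.5097 0.1447 0.0886] 6.4
3 [ 5.3 -2.3 -1.9] [-0.44 -1.11 -0.06] [0.5098 0.1446 0.0886] 6.7
4 [ 6.2 -1.7 -2. ] [-0.45 -1.2  -0.11] [0.5099 0.1445 0.0886] 7.0
5 [ 5.8 -1.7 -0.3] [-0.53 -1.2  -0.09] [0.5099 0.1444 0.0886] 7.3
6 [ 5.8 -2.4 -1.5] [-0.54 -1.26 -0.07] [0.51   0.1443 0.0886] 7.6
7 [ 5.7 -2.8 -1.2] [-0.63 -1.24 -0.08] [0.51   0.1442 0.0886] 8.0
red [301 250  37  22 477] [0.5087 0.1467 0.1198] ((508.65570068359375, 145.09068298339844), (45.16391372680664, 14.064155578613281), 8.51815128326416)
green [312 172  15  16 226] [0.5246 0.2438 0.1249] ((524.5931396484375, 243.31192016601562), (16.916135787963867, 15.59307861328125), 80.91976165771484)
block [ 297  150   44   45 1092] [0.5248 0.247  0.059 ] ((523.8719482421875, 244.49319458007812), (56.25405502319336, 56.02970886230469), 81.17914581298828)
10.425 [-0.91  0.31  0.56  1.64 -0.17  1.25 -0.46]
```

View pics/w2.png

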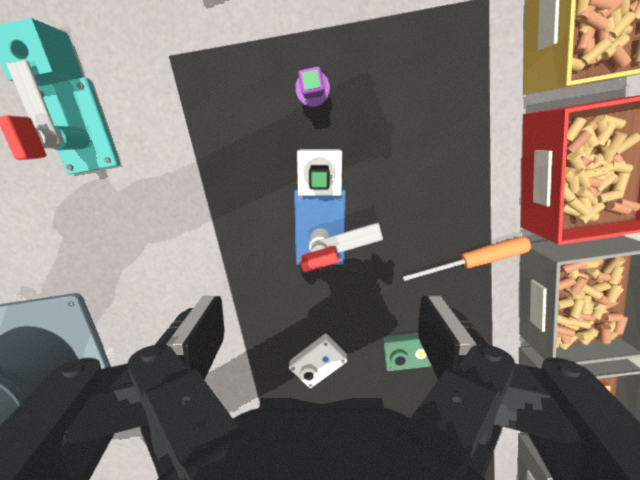

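The arm now points away along the stand's +x, at (350,240) in the picture. The clamp is at about 1.27 rad. Next I'll draw out the probe and view the brass cover.

```bash
python3 - <<'E'
from h import *
c=np.array([0.5250,0.2440]); y0=-0.155; z=0.097-bot.pinch_z
bot.move_pose([*c,z+0.09],down(y0))
bot.move_linear([*c,z],max_speed=0.08)
print('down',np.round(bot.get_state()['wrist_force'],2))
bot.gripper_close(50); bot.hold(0.2)
s=bot.get_state(); print('w',s['width'],s['grasp_force'],np.round(s['wrist_force'],1),np.round(s['tool_pos'],4),s['time'])
c2=s['tool_pos'][:2]
bot.move_linear([*c2,z+0.055],max_speed=0.06)
s=bot.get_state(); print('up',np.round(s['wrist_force'],1),s['grasp_force'],np.round(s['tool_pos'],4))
bot.move_linear([*c2,z+0.22],max_speed=0.15)
bot.move_pose([0.505,-0.32,0.30],down(y0))
bot.hold(0.3)
s=bot.get_state(); print('st',s['width'],np.round(s['wrist_force'],2),np.round(s['tool_pos'],4),np.round(s['qpos'],2),s['time'])
m,im,d=snap('wrist','w3.png'); P=world(m,d); np.save('P3.npy',P); np.save('im3.npy',im)
for q in bot.silhouettes('brass_cover','wrist'): 
    p=P[q['pixels']]; print(q['confidence'],q['bbox'],np.nanmedian(p,0))
H,S,V=cv2.split(cv2.cvtColor(im,cv2.COLOR_RGB2HSV))
k=((H<7)|(H>173))&(S>120)&(V>80)&(P[...,2]<.05)&(P[...,2]>.01)&(abs(P[...,0]-.51)<.08)&(abs(P[...,1]+.27)<.08)
n,l,st,_=cv2.connectedComponentsWithStats(k.astype(np.uint8))
for i in range(1,n):
    if st[i,4]>8: print('dot',st[i],np.nanmean(P[l==i],0).round(4),np.ptp(P[l==i],axis=0).round(4))
k=(P[...,2]<.032)&(P[...,2]>.018)&(abs(P[...,0]-.51)<.07)&(abs(P[...,1]+.27)<.07)
n,l,st,_=cv2.connectedComponentsWithStats(k.astype(np.uint8))
i=1+np.argmax(st[1:,4]);print('top',np.nanmedian(P[l==i],0),cv2.minAreaRect((P[l==i][:,:2]*1000).astype(np.float32)))
E
```

```text
down [ 0.18 -0.76  1.3 ]
w 0.02294398857176618 49.76345658302307 [0.6 0.4 2.6] [0.5254 0.2441 0.0786] 13.1917
up [ 0.1  0.4 -1.5] 49.31066930294037 [0.5251 0.244  0.1329]
st 0.02294549222735437 [ 0.39  0.2  -1.68] [ 0.5052 -0.3197  0.3   ] [-0.23  0.56  1.09  1.61 -0.51  1.29  0.78] 17.8417
0.93 [282.1, 116.4, 355.3, 192.2] [ 0.51033297 -0.2638113   0.02509621]
0.32 [423.8, 78.3, 459.8, 117.0] [ 0.67111926 -0.22210782  0.02711681]
dot [325 140   7   8  43] [ 0.5235 -0.2551  0.0254] [0.0083 0.0087 0.0042]
top [ 0.51513575 -0.26043058  0.0249368 ] ((509.75140380859375, -265.9451599121094), (84.871337890625, 56.9265251159668), 39.72284698486328)
```

View pics/w3.png

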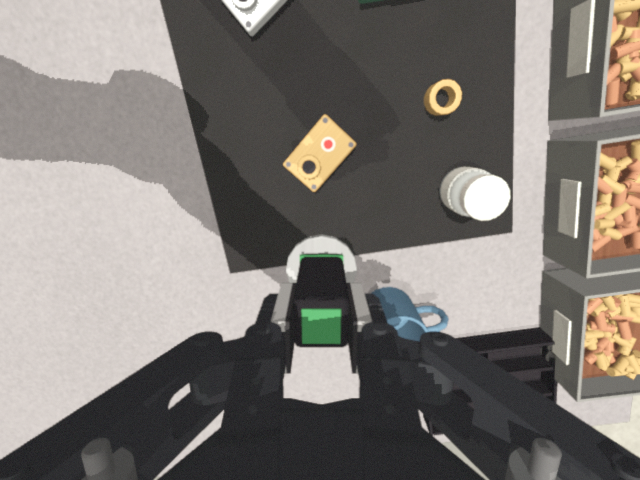

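The brass cover is at (320,153) with its red dot at (328,144). The fitted rectangle of 85x57 mm puts the dot at (0.5228,-0.2551), which agrees with the colour measurement. The probe hangs upright in the fingers. I'll hover, then press by force.

```bash
python3 - <<'E'
from h import *
c=[0.5236,-0.2552]; y0=-0.155
bot.move_linear([*c,0.16],down(y0),max_speed=0.12)
bot.move_linear([*c,0.105],max_speed=0.06)
bot.hold(0.5)
f0=np.mean([(bot.hold(0.05),bot.get_state()['wrist_force'])[1] for _ in range(6)],0); print('f0',f0.round(2))
z=0.105
for tgt in np.arange(0.098,0.080,-0.001):
    bot.move_linear([*c,tgt],max_speed=0.01); bot.hold(0.15)
    f=np.mean([(bot.hold(0.03),bot.get_state()['wrist_force'])[1] for _ in range(4)],0)-f0
    print(round(tgt,4),f.round(2),bot.get_state()['tool_pos'].round(4))
    if f[2]>3.6: break
print(bot.get_state()['time'],bot.get_state()['width'])
out=[]
for n,(u,v) in (('scene',(254,225)),('side',(386,285))):
    m,im,d=snap(n); out.append(cv2.resize(im[v-50:v+50,u-50:u+50],(400,400),interpolation=cv2.INTER_CUBIC))
cv2.imwrite('pics/c4.png',np.hstack(out)[:,:,::-1])
E
```

```text
f0 [ 0.16  0.1  -1.22]
0.098 [-0.21 -0.43  0.01] [ 0.5236 -0.2552  0.098 ]
0.097 [ 0.08 -0.15 -0.17] [ 0.5236 -0.2552  0.097 ]
0.096 [-0.37 -0.21 -0.1 ] [ 0.5236 -0.2552  0.096 ]
0.095 [-0.19 -0.58 -0.3 ] [ 0.5236 -0.2552  0.095 ]
0.094 [-0.02 -0.29 -0.61] [ 0.5236 -0.2552  0.094 ]
0.093 [ 0.08  0.18 -0.2 ] [ 0.5236 -0.2552  0.093 ]
0.092 [-0.1  -0.32  1.13] [ 0.5237 -0.2553  0.0921]
0.091 [ 0.57 -0.3   2.05] [ 0.5237 -0.2552  0.0911]
0.09 [ 0.32 -0.14  2.14] [ 0.5237 -0.2553  0.09  ]
0.089 [ 0.52 -0.32  3.08] [ 0.5236 -0.2552  0.089 ]
0.088 [ 0.36 -0.53  3.06] [ 0.5236 -0.2552  0.088 ]
0.087 [ 0.89 -0.34  4.04] [ 0.5236 -0.2552  0.087 ]
28.25 0.02268753125310918
```

View pics/c4.png

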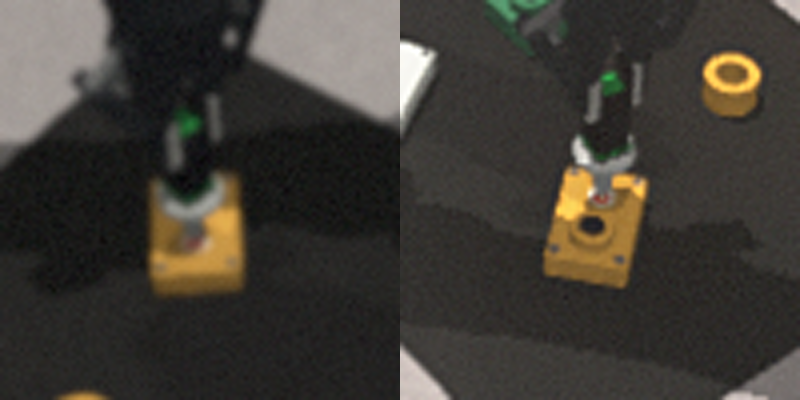

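Both crops show the tip inside the red dot's ring, at 4 N and about 5.5 mm in. As a cheap cross-check, I'll compute the dot from the two first pictures.

```bash
python3 - <<'E'
from h import *
for n,(u,v) in (('scene',(254,233)),('side',(386,293))):
    m=bot.camera_model(n); K=np.array(m['K']);D=np.array(m['dist_coeffs']);R=np.array(m['R']);t=np.array(m['t'])
    im=cv2.imread(f'pics/{n}0.png').astype(float)[v-20:v+20,u-20:u+20]
    B,G,Rr=im[...,0],im[...,1],im[...,2]
    w=np.clip(Rr-G-75,0,None)*(B>G*0.55)   # red, not orange
    yy,xx=np.mgrid[v-20:v+20,u-20:u+20]; p=np.array([(xx*w).sum(),(yy*w).sum()])/w.sum()
    r=np.r_[cv2.undistortPoints(p.reshape(1,1,2),K,D).ravel(),1]@R; o=-R.T@t
    print(n,p.round(1),(w>0).sum(),(o+r*(0.025-o[2])/r[2]).round(4), 'tip px',cv2.projectPoints(np.array([[.5236,-.2552,.025]]),cv2.Rodrigues(R)[0],t,K,D)[0].ravel().round(1))
E
```

```text
scene [252.5 234.8] 12 [ 0.524  -0.2565  0.025 ] tip px [253. 235.]
side [385.9 283.6] 7 [ 0.5234 -0.2565  0.025 ] tip px [385.7 283.3]
```

Both pictures put the dot within 1.5 mm of the tip, so I'm handing in.

```bash
python3 - <<'E'
from h import *
s=bot.get_state(); print(s['wrist_force'].round(2),s['grasp_force'],s['time']); print(bot.sign_off())
E
```

```text
[-0.12 -0.44  2.95] 49.74012315273285 28.35
the job is handed in; nothing more can be done
None
```

I handed the job in at 28 s, with the clamp open to about 1.27 rad and the probe held upright on the red dot, pressing with about 4 N (about 5.5 mm in) and within about 1.5 mm of its centre; no verdict was returned.

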